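# Open the squeeze-and-turn lid of the bean canister

### The arm

A 6-joint arm with a two-finger parallel gripper is mounted at the origin on the work surface. World frame = base frame: x ahead of the robot, y to its left, z up, the work surface at z = 0. Lengths are in m, angles in rad, forces in N, time in s.
With the tool pointing down it reaches from about 0.3 to 0.775 m from the base axis. Payload 14.6 kg.
Tool frame: the origin (TCP) lies between the finger pads; the fingertips stand 22 mm ahead of it and the grasp point (between the pads) lies 3 mm ahead of it (ctrl.tip_reach is the distance from the TCP to the fingertips, in m); z points along the fingers, y is the direction in which the jaws open and shut (so a half turn about z gives the same grasp; the last joint's range is limited). The gripper opens to 94 mm and grips with 3 to 60 N. Pads are 16 mm wide; open, the fingers measure 119 mm over their backs; the gripper's body (75 mm by 177 mm) begins 78 mm behind the grasp point.
Start: joints at [1.173, 0.3, 1.521, -0, 1.321, -0.067], TCP at [0.179, 0.52, 0.227] pointing down, gripper open.
Joint ranges: [-3.03, 3.03], [-0.79, 2.21], [0.23, 2.52], [-1.04, 4.18], [0, 3.07], [-2.55, 2.55]. Speed limits (rad/s): [2.22, 2.22, 2.57, 3.14, 3.14, 3.14].

### API

Orientations are given as [roll, pitch, yaw] about the fixed x, y, z axes, in that order (R = Rz(yaw) Ry(pitch) Rx(roll)).
In Python, from station import ctrl gives the robot as it stands. The module is installed in compiled form; this text tells all that it offers.
- The arm moves only by the shell command python3 -m creep 'ROWS' [OPENING] [FORCE]. ROWS is a JSON object of lists of equal length, an entry for each row: "xyz": the shift along the tool's x, y, z in mm, a list of three; "spin": the turn about the tool's z in rad. In form: {"xyz": [[tx, ty, tz], ...], "spin": [spin, ...]}. A call has 1 to 5 rows; each row shifts and turns the commanded pose from where the row before left it, along the tool's axes as they then stand; what a row does not reach is not made up. A row lasts 1/8 s, in which the tool goes at most 62.5 mm and 10.7 degrees, less where a joint would pass 70% of its speed; a pose out of reach is approached as far as the arm can. A call with a gripper value outside its range is refused whole. OPENING is the finger opening in mm, from 0 to 94, set as the call begins (- or left out, the last holds). The fingers move at their own pace and stop on an object; FORCE is the grip in N (left out, the last holds). Time passes only in rows, so rows that do not move let the fingers close. It gives the time, the measured TCP pose, the force and the opening at its end, in the units of the state.
- ctrl.get_obs(): the state, without advancing time (a new reading comes with each control period).
- ctrl.camera(name): name is "side" or "top" or "wrist"; returns the picture (480x640x3 uint8, red, green, blue); there is no depth.
- ctrl.camera_model(name): a dict with "fx", "fy", "cx", "cy" (pixels), "R" (3x3) and "t" (3): a world point X has camera coordinates R X + t. Camera axes: x right, y down, z forward; pixel columns grow to the right and rows downward; lengths in m; the calibration is good to about 2 mm. The wrist camera is an equidistant fisheye: a pixel r from the principal point sees the ray r / f radians off the axis. A picture is of the moment at which its call begins: read the wrist's pose just before it. camera_model takes no time and is no camera call; for the wrist camera it gives the pose at the moment of the call.
- ctrl.hand_in(): hands the job in, once; it reports no verdict.
The state is a dict: "time_s": time; "qpos": joint angles; "joint_vel": joint speeds; "tau": joint torques, N m; "ee_pos": TCP position; "eef_rot": TCP orientation; "force": force on the tool from outside, world axes, zero at the start; "moment": the same for the moment, N m; "grip_width": finger opening in m.
Only numpy, scipy, OpenCV 4.12 (cv2) and the standard library are available. Lean on these libraries where they do the work, as an engineer would, in place of code of your own. Each camera call takes 0.05 s, during which the arm holds its last target.

### The job

Open the bean canister for refilling: squeeze the two tabs of its lid together and, keeping them squeezed, turn the lid anticlockwise (seen from above) until you feel it come up against its stop, without forcing it, then lift it straight off. Set the lid down the right way up, flat on the floor of the steel tray, letting go only once it stands there, and leave the pitcher, the cup and the tamper where they are.

Things in the scene. Friction and masses are not known exactly. Their poses are not given: they have to be found in the camera images.
- canister: Dark grey steel bean canister, fixed to the counter: round, 110 mm diameter (128 mm over its 6 mm rubber foot) up to 108 mm, shoulder rising to 124 mm at the neck; neck 49 mm diameter up to 150 mm, with small lock posts to 155 mm under the lid. Origin at the centre of its base, z up. Lid and canister crack if they bear on each other with more than 60 N in all (120 N while still locked).
- mouth (a point): Centre of the neck's rim, 150 mm above the canister's base; axes as the canister. A keyed ring hidden in the mouth lets the lid rise only at the end of its turn, 0.65 to 1.35 rad anticlockwise from the start; it differs each time and cannot be seen. A hard stop is felt there (0.25 N m on it makes 15 to 45 N). At the stop or up to 0.15 rad short of it the lid lifts off; elsewhere it catches after 2 mm.
- lid_grip (a point): White plastic lid, about 100 g, at the start locked on the canister. Point on its axis half-way up the tabs, 28 mm above its foot, 16.5 mm above the canister's rim when on. z up; the tabs are upright flat ears at +y and -y, 22 mm wide, 26 mm high, 4 mm thick, 66 mm over both when free, 54 mm when pressed in. A dome between them rises 4 mm above this point. Beside the neck the room below is free.
- lid_foot (a point): Centre of the lid's lowest face, axes as lid_grip: the foot on which it stands by itself. Below the lid's 53 mm round plate a 24 mm stem with two lugs (38 mm over them, along x) reaches 11.5 mm down into the canister's mouth, so a straight rise of 15 mm or more clears the rim.
- tab_a (a joint): How far the ear at the lid's +y side is pressed in, m: 0 free, 0.006 fully in. A spring resists with 3 N at first, 12 N fully in. Both ears must be at least 0.005 in for the lid to turn past its lock; let go, they spring out again. Squeezed, the lid turns easily until its stop.
- tab_b (a joint): The same for the ear at the lid's -y side.
- tray_in (a point): Centre of the upper face of the floor of the steel tray that takes the lid, fixed: 150 mm square, rim 12 mm high over the counter and 3 mm thick; floor 3 mm above the counter. z up, x and y along its sides.
- pitcher: steel milk pitcher, 80 mm diameter, 95 mm high, with a handle at its +y side; origin at the centre of its base; leave it alone
- cup: white paper cup, 82 mm diameter at the rim, 95 mm high; origin at the centre of its base; leave it alone
- tamper: grey steel tamper, 56 mm diameter, 82 mm high; origin at the centre of its base; leave it alone

How it is judged:
On the way, in this order (a step that is already met when the one before it is completed fails the run):
1. with both tabs squeezed in, the lid has been turned off its lock by 0.35 rad or more (value of joint each of tab_a, tab_b above 0.003 m and angle between the x axis of lid_grip and the x axis of canister, either way round above 0.35 rad and z of lid_grip in the frame of canister below 0.175 m), for 0.05 s.
2. the lid is lifted clear above the canister's mouth (z of lid_grip in the frame of canister above 0.185 m and contact force between lid and canister below 0.05 N and contact force between the fingers and lid above 0.5 N), for 0.1 s.
3. the lid stands on the tray while the fingers still hold it (contact force between lid and tray above 0.2 N and contact force between the fingers and lid above 0.5 N and angle between lid_grip's own z axis and vertical below 0.25 rad), for 0.05 s.
At the end, for the whole second after the job is handed in: The lid stands the right way up (within 0.12 rad) at rest on the floor of the tray, its axis within 70 mm of the tray's centre, its foot on the floor within 4 mm, let go with both tabs sprung out (horizontal distance between lid_grip and tray_in below 0.07 m and z of lid_grip in the frame of tray_in between 0.024 and 0.032 m and angle between lid_grip's own z axis and vertical below 0.12 rad and linear speed of lid below 0.02 m/s and contact force between the fingers and lid below 0.05 N and value of joint each of tab_a, tab_b below 0.0015 m); the robot touches nothing.
It fails at once if lid and canister bear on each other with more than 60 N once the lid is turned off its lock (wrenched against the stop, or torn upwards), or with more than 120 N before that (contact force between lid and canister above 120 N or (contact force between lid and canister above 60 N and (angle between the x axis of lid_grip and the x axis of canister, either way round above 0.15 rad or z of lid_grip in the frame of canister above 0.1675 m))).
It fails at once if pitcher, cup or tamper moved by more than 20 mm (distance of any of pitcher, cup, tamper from where it was at the start of the episode above 0.02 m).
It also fails if it takes over 72 s, if anything falls off the work surface, if the arm or the gripper's body presses on something with over 40 N, if the wrist force passes 120 N, or if a joint passes its speed limit or range.

## Working session

There is one attempt and no reset: what is moved stays moved. The work goes in short steps, Python scripts to look and compute and a shell command to move; the robot and the scene stay as the last step left them, time stands still between calls to the robot, and variables do not carry over. Pictures are saved under pics/ and viewed, and the job is handed in when it is done.

```bash
mkdir -p pics
python3 - <<'E'
from station import ctrl
import cv2
for n in ["side","top","wrist"]:
    m=ctrl.camera_model(n); im=ctrl.camera(n)
    cv2.imwrite(f"pics/{n}0.png",im[:,:,::-1])
    print(n,{k:(v if not hasattr(v,'round') else v.round(3).tolist()) for k,v in m.items()})
print(ctrl.get_obs(),ctrl.tip_reach)
E
```

```text
side {'fx': 445.27741063549485, 'fy': 445.27741063549485, 'cx': 318.0872898031891, 'cy': 238.17880586402404, 'R': [[-0.996, -0.094, 0.007], [-0.072, 0.713, -0.698], [0.061, -0.695, -0.716]], 't': [0.606, 0.125, 1.033]}
top {'fx': 470.80860433371265, 'fy': 470.80860433371265, 'cx': 312.24481888887493, 'cy': 238.70930314239055, 'R': [[0.008, -1.0, 0.019], [-0.997, -0.009, -0.071], [0.071, -0.019, -0.997]], 't': [-0.003, 0.628, 1.247]}
wrist {'fx': 371.64829954431775, 'fy': 371.64829954431775, 'cx': 328.4903267276718, 'cy': 240.74286717559858, 'R': [[0.324, 0.946, -0.002], [0.91, -0.311, 0.273], [0.258, -0.09, -0.962]], 't': [-0.549, -0.029, 0.392]}
{'time_s': 0.15, 'qpos': array([ 1.17339758e+00,  3.00354173e-01,  1.52144269e+00,  1.17253937e-05,
        1.32071409e+00, -6.66005615e-02]), 'joint_vel': array([ 0.00167303, -0.0033896 , -0.00288959,  0.00095374,  0.00072298,
        0.00081929]), 'tau': array([-1.15374201e-03, -5.31949532e+01, -3.52822852e+01,  7.08257197e-02,
        2.35182216e-02, -9.98855808e-05]), 'ee_pos': array([0.17856696, 0.52000835, 0.22700901]), 'eef_rot': array([-3.14067715e+00, -7.24468624e-05,  2.81079152e+00]), 'force': array([0.584268  , 0.68218971, 0.75543656]), 'moment': array([ 0.006785  , -0.04821188, -0.00579608]), 'grip_width': 0.0937704559705094} 0.022
```

View pics/top0.png

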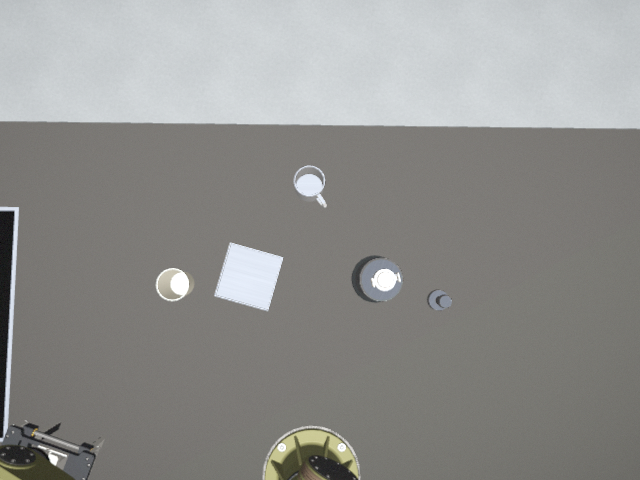

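View pics/side0.png

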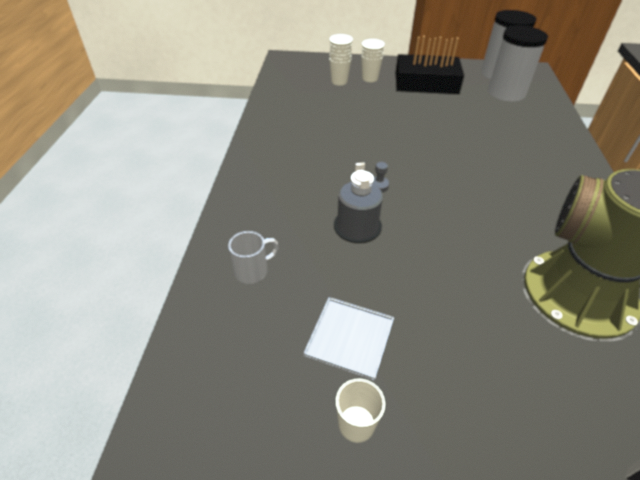

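View pics/wrist0.png

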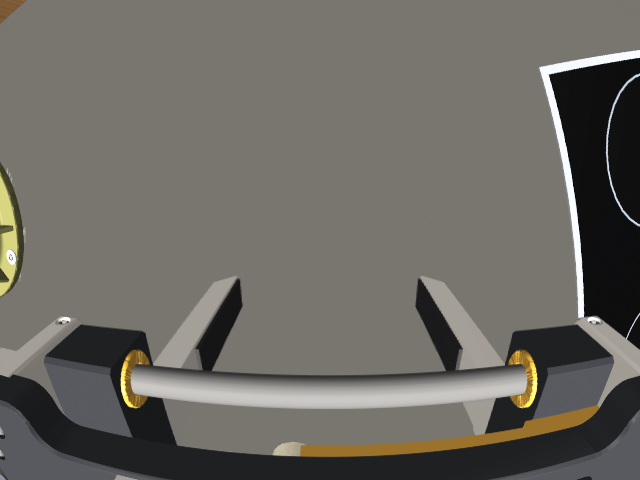

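The top view shows the canister around (381,280) with the white lid at (385,280), and the tray centre at (249,277). The pitcher is at (310,183), the cup at (175,284) and the tamper at (440,300). The side view shows the same layout. Next I'll measure the lid and tray.

```bash
cat > h.py <<'E'
import numpy as np, cv2
from station import ctrl
def ray(m,u,v):
    R=np.array(m["R"]);t=np.array(m["t"])
    d=np.array([(u-m["cx"])/m["fx"],(v-m["cy"])/m["fy"],1.0])
    return -R.T@t, R.T@(d/np.linalg.norm(d))
def fray(m,u,v):
    R=np.array(m["R"]);t=np.array(m["t"])
    a=(u-m["cx"])/m["fx"];b=(v-m["cy"])/m["fy"];r=np.hypot(a,b)+1e-12
    d=np.array([np.sin(r)*a/r,np.sin(r)*b/r,np.cos(r)])
    return -R.T@t, R.T@d
def onz(m,u,v,z,f=ray):
    c,d=f(m,u,v); return c+d*(z-c[2])/d[2]
def proj(m,X,fish=False):
    p=np.array(m["R"])@X+np.array(m["t"])
    if fish:
        r=np.hypot(p[0],p[1]);th=np.arctan2(r,p[2]);return m["cx"]+m["fx"]*th*p[0]/r,m["cy"]+m["fy"]*th*p[1]/r
    return m["cx"]+m["fx"]*p[0]/p[2],m["cy"]+m["fy"]*p[1]/p[2]
def meet(c1,d1,c2,d2):
    A=np.stack([d1,-d2],1);s=np.linalg.lstsq(A,c2-c1,rcond=None)[0]
    p,q=c1+s[0]*d1,c2+s[1]*d2; return (p+q)/2,np.linalg.norm(p-q)
E
python3 - <<'E'
from h import *
top=cv2.imread("pics/top0.png");side=cv2.imread("pics/side0.png")
mt=ctrl.camera_model("top");ms=ctrl.camera_model("side")
def blob(im,x0,y0,x1,y1,th):
    g=im[y0:y1,x0:x1].min(2); n,l,s,c=cv2.connectedComponentsWithStats((g>th).astype('uint8'))
    for i in range(1,n):
        if s[i,4]>8: print(s[i]+np.array([x0,y0,0,0,0]),c[i]+[x0,y0])
    return l
print("lid top");blob(top,355,255,415,305,150)
print("lid side");blob(side,335,150,385,205,150)
print("tray top")
g=(top[225:325,205:295].min(2)>140).astype('uint8')
c=max(cv2.findContours(g,0,1)[0],key=cv2.contourArea)+np.array([205,225])
r=cv2.minAreaRect(c);print(r)
P=np.array([onz(mt,*p,0.012) for p in cv2.boxPoints(r)]);print(P.round(4),P.mean(0),np.linalg.norm(np.diff(P,axis=0),axis=1))
# canister dark disc
big=np.hstack([cv2.resize(top[250:310,350:420],None,fx=5,fy=5,interpolation=2),cv2.resize(side[145:205,325:395],None,fx=5,fy=5,interpolation=2)])
cv2.imwrite("pics/zoom.png",big)
for n,p,z in [("can",(381,280),.108),("lid",(385,280),.17),("tamper",(440,300),.05),("cup",(175,284),.095),("pit",(310,180),.095)]: print(n,onz(mt,*p,z))
E
```

```text
lid top
[371 268  30  24 486] [384.97530864 279.53909465]
lid side
[350 162  25  26 409] [361.53789731 176.38875306]
tray top
((248.160400390625, 276.18865966796875), (56.72990417480469, 57.14198684692383), 15.945395469665527)
[[0.4729 0.2675 0.012 ]
 [0.6211 0.2284 0.012 ]
 [0.5801 0.0803 0.012 ]
 [0.4323 0.1206 0.012 ]] [0.52662553 0.17421501 0.012     ] [0.15325059 0.15368696 0.15321912]
can [ 0.52015518 -0.16909827  0.108     ]
lid [ 0.52115401 -0.16837942  0.17      ]
tamper [ 0.46808204 -0.3340195   0.05      ]
cup [0.50610685 0.34757603 0.095     ]
pit [0.77416418 0.01070971 0.095     ]
```

View pics/zoom.png

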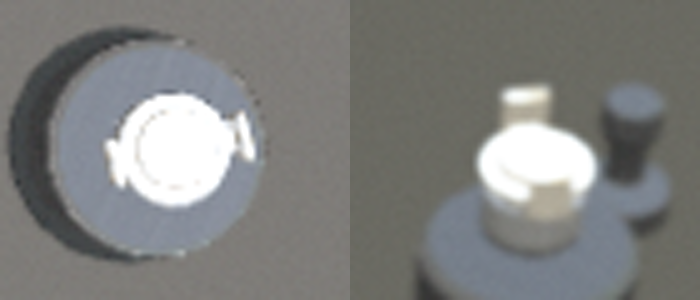

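Lid centre is about (0.521, -0.168) and the tray centre about (0.527, 0.174), with 153 mm measured for a 150 mm side. The lid's jaw direction is about -1.37 rad. I'll move above the lid while rising slightly.

```bash
python3 -m creep '{"xyz": [[-42,-42,-6],[-42,-42,-6],[-42,-42,-6],[-42,-42,-6],[-42,-42,-6]], "spin": [0,0,0,0,0]}' 94 
python3 -m creep '{"xyz": [[-42,-42,0],[-42,-42,0],[-42,-42,0],[-42,-42,0],[-42,-42,0]], "spin": [0,0,0,0,0]}'
python3 -m creep '{"xyz": [[-42,-41,0],[-42,-41,0],[-42,-41,0]], "spin": [0,0,0]}'
python3 -m creep '{"xyz": [[0,0,0],[0,0,0],[0,0,0],[0,0,0],[0,0,0]], "spin": [0.18,0.18,0.18,0.18,0.18]}'
python3 -m creep '{"xyz": [[0,0,0],[0,0,0],[0,0,0],[0,0,0],[0,0,0]], "spin": [0.18,0.18,0.18,0.18,0.18]}'
python3 -m creep '{"xyz": [[0,0,0],[0,0,0],[0,0,0],[0,0,0],[0,0,0]], "spin": [0.18,0.18,0.18,0.18,0.09]}'
```

```text
time_s: 0.78
ee_pos: [0.3094, 0.2516, 0.2576]
eef_rot: [3.141, 0.0, 2.811]
force: [0.8, -0.6, -0.1]
grip_width: 0.0936
time_s: 1.4
ee_pos: [0.4399, -0.0155, 0.2575]
eef_rot: [3.141, 0.0, 2.81]
force: [0.1, 0.1, 0.2]
grip_width: 0.0941
time_s: 1.78
ee_pos: [0.5192, -0.1727, 0.2573]
eef_rot: [3.141, -0.0, 2.811]
force: [0.5, 0.7, -0.8]
grip_width: 0.0945
time_s: 2.4
ee_pos: [0.5186, -0.1707, 0.2572]
eef_rot: [-3.141, -0.0, 1.905]
force: [1.1, -0.5, 0.0]
grip_width: 0.0939
time_s: 3.02
ee_pos: [0.5186, -0.1707, 0.2572]
eef_rot: [-3.141, 0.0, 1.005]
force: [0.3, -0.0, -0.4]
grip_width: 0.0939
time_s: 3.65
ee_pos: [0.5186, -0.1707, 0.2572]
eef_rot: [-3.141, 0.0, 0.196]
force: [0.6, 0.6, 0.2]
grip_width: 0.094
```

Run:
```python
from h import *
import json
m=ctrl.camera_model("wrist");im=ctrl.camera("wrist")[:,:,::-1].copy()
cv2.imwrite("pics/w1.png",im); np.save("w1.npy",{k:np.array(v) for k,v in m.items()},allow_pickle=True)
print(ctrl.get_obs()["qpos"],proj(m,np.array([.521,-.168,.1665]),True))
```

```text
[-3.85046063e-01  2.69651011e-01  1.49012286e+00 -2.17916876e-05
  1.38230543e+00  9.92566843e-01] (np.float64(324.6533979839112), np.float64(249.1720684389746))
```

View pics/w1.png

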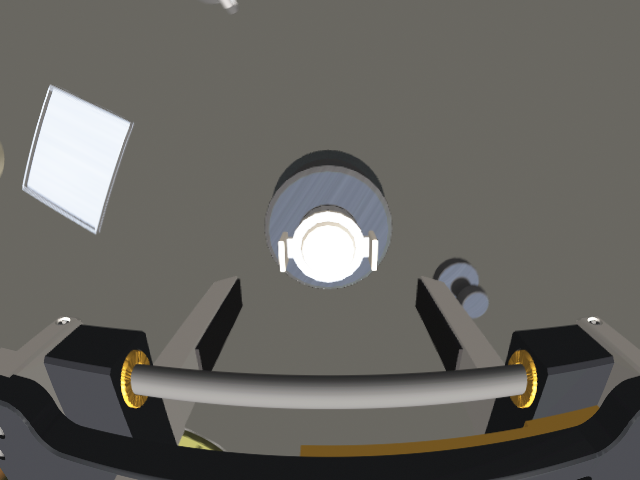

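The wrist view shows the lid at about (328,246), with its ears at (283,255) and (374,253) almost level between the fingers. I'll zoom in to get the ear tops.

Run:
```python
from h import *
im=cv2.imread("pics/w1.png")
z=cv2.resize(im[200:290,270:390],None,fx=6,fy=6,interpolation=cv2.INTER_CUBIC)
cv2.imwrite("pics/w1z.png",z)
```

```text
(no output)
```

View pics/w1z.png

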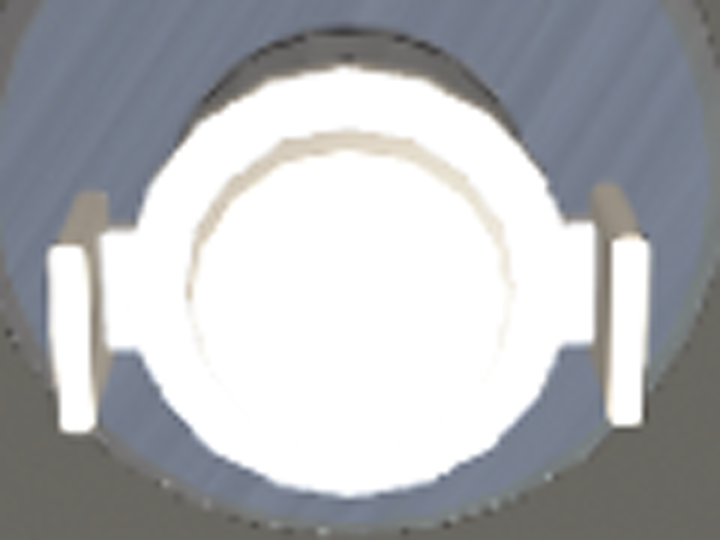

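Run:
```python
from h import *
m=np.load("w1.npy",allow_pickle=True).item()
f=lambda p:onz(m,270+(p[0]+.5)/6-.5,200+(p[1]+.5)/6-.5,0.1795,fray)
L=np.array([f(p) for p in [(50,247),(92,247),(97,430),(61,432)]]);R=np.array([f(p) for p in [(612,237),(650,239),(641,425),(609,425)]])
print(L.round(4),R.round(4))
l,r=L.mean(0),R.mean(0)
c=(l+r)/2;d=r-l
print("centre",c,"ear dist (62 exp)",np.linalg.norm(d),"angle",np.arctan2(d[1],d[0]))
for E in(L,R):
    w=E[0]-E[3]; w2=E[1]-E[2]; print("ear width(22)",np.linalg.norm(w),np.linalg.norm(w2),"normal angle",np.arctan2(*(w+w2)[[1,0]])-np.pi/2)
o=ctrl.get_obs();yaw=o["eef_rot"][2]
tx=np.array([np.cos(yaw),np.sin(yaw)]);ty=np.array([np.sin(yaw),-np.cos(yaw)])
e=c[:2]-o["ee_pos"][:2];print("move tool x,y mm",1000*e@tx,1000*e@ty,"jaw angle",yaw-np.pi/2)
# side view check
ms=ctrl.camera_model("side");print("side proj of grip",proj(ms,np.array([*c[:2],.1665])))
```

```text
[[ 0.5246 -0.136   0.1795]
 [ 0.5255 -0.1405  0.1795]
 [ 0.5044 -0.1445  0.1795]
 [ 0.5034 -0.1406  0.1795]] [[ 0.5378 -0.1963  0.1795]
 [ 0.5384 -0.2005  0.1795]
 [ 0.517  -0.2046  0.1795]
 [ 0.5163 -0.201   0.1795]]
centre [ 0.52093503 -0.17049471  0.1795    ] ear dist (62 exp) 0.06156585792985153 angle -1.3597189071332938
ear width(22) 0.02172320406013148 0.021450177810330116 normal angle -1.3696378968083547
ear width(22) 0.021995508264533024 0.021790666483002784 normal angle -1.36765862792713
move tool x,y mm 2.3346645858210455 0.26008903328477007 jaw angle -1.3776087654968583
side proj of grip (np.float64(361.85015616774734), np.float64(175.22774018724053))
```

The ear spacing is 61.6 mm against 62 expected and the ear widths are about 21.8 mm against 22, so the measurement holds. Next: centre and descend to TCP z 0.1695.

```bash
python3 -m creep '{"xyz": [[2.3,0.3,30],[0,0,30],[0,0,20],[0,0,7.7],[0,0,0]], "spin": [-0.01,0,0,0,0]}' 94 3
python3 - <<'E'
from h import *
print(ctrl.get_obs()["force"],ctrl.get_obs()["ee_pos"])
cv2.imwrite("pics/w2.png",ctrl.camera("wrist")[:,:,::-1])
E
```

```text
time_s: 4.32
ee_pos: [0.521, -0.1705, 0.1698]
eef_rot: [-3.141, 0.0, 0.211]
force: [-0.2, 0.2, 0.1]
grip_width: 0.0941
[-0.21780245  0.19519348  0.09771448] [ 0.5209922  -0.17054326  0.16979016]
```

View pics/w2.png

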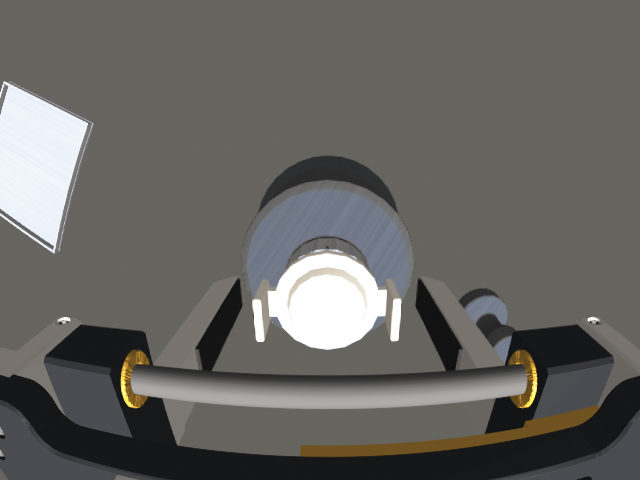

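The ears sit between the pads, at (260,313) and (394,313) with pad tips at 241 and 417, so they are centred within about 1 mm. Closing now.

```bash
python3 -m creep '{"xyz": [[0,0,0],[0,0,0],[0,0,0],[0,0,0]], "spin": [0,0,0,0]}' 66 25
python3 -m creep '{"xyz": [[0,0,0],[0,0,0],[0,0,0]], "spin": [0,0,0]}' 60
python3 -m creep '{"xyz": [[0,0,0],[0,0,0],[0,0,0],[0,0,0]], "spin": [0,0,0,0]}' 48
python3 -c "
from station import ctrl
o=ctrl.get_obs();print(o['force'],o['moment'],o['grip_width'])"
```

```text
time_s: 4.88
ee_pos: [0.521, -0.1704, 0.17]
eef_rot: [-3.141, -0.0, 0.211]
force: [0.6, 1.8, 1.6]
grip_width: 0.0661
time_s: 5.25
ee_pos: [0.5211, -0.1706, 0.17]
eef_rot: [3.141, -0.0, 0.211]
force: [-0.4, 0.7, 5.4]
grip_width: 0.0599
time_s: 5.75
ee_pos: [0.5211, -0.1705, 0.1703]
eef_rot: [3.141, -0.001, 0.211]
force: [-1.3, 1.6, 8.3]
grip_width: 0.053
[-1.30995699  1.64666745  8.29553595] [0.49205001 0.4785355  0.07453117] 0.05301021272815451
```

The width is 53 mm, so the ears are fully in and the side forces are small. I'll start turning anticlockwise, which is negative spin.

```bash
cat > s.py <<'E'
from station import ctrl
o=ctrl.get_obs();print("F",o['force'].round(1),"M",o['moment'].round(3),"yaw",o['eef_rot'].round(4),"w",round(o['grip_width'],4),"p",o["ee_pos"].round(4))
E
python3 -m creep '{"xyz": [[0,0,0],[0,0,0],[0,0,0]], "spin": [-0.04,-0.04,-0.04]}' >/dev/null; python3 s.py
python3 -m creep '{"xyz": [[0,0,0],[0,0,0],[0,0,0]], "spin": [-0.04,-0.04,-0.04]}' >/dev/null; python3 s.py
python3 -m creep '{"xyz": [[0,0,0],[0,0,0],[0,0,0]], "spin": [-0.04,-0.04,-0.04]}' >/dev/null; python3 s.py
```

```text
F [1.4 0.7 5.9] M [ 0.158 -0.149 -0.081] yaw [ 3.1405e+00 -1.7000e-03  3.3200e-01] w 0.053 p [ 0.5216 -0.1707  0.1704]
F [1.6 0.5 6.9] M [ 0.345 -0.155 -0.091] yaw [ 3.1406e+00 -1.5000e-03  4.5190e-01] w 0.0534 p [ 0.5215 -0.1706  0.1703]
F [0.6 4.  6.7] M [ 0.717 -0.043 -0.132] yaw [ 3.141e+00 -1.400e-03  5.720e-01] w 0.0526 p [ 0.5215 -0.1703  0.1703]
```

```bash
python3 -m creep '{"xyz": [[0,0,0],[0,0,0],[0,0,0]], "spin": [-0.03,-0.03,-0.03]}' >/dev/null; python3 s.py
python3 -m creep '{"xyz": [[0,0,0],[0,0,0],[0,0,0]], "spin": [-0.03,-0.03,-0.03]}' >/dev/null; python3 s.py
python3 - <<'E'
from h import *
cv2.imwrite("pics/w3.png",ctrl.camera("wrist")[:,:,::-1])
E
```

```text
F [0.6 3.9 6.2] M [ 0.686  0.161 -0.096] yaw [ 3.141e+00 -1.300e-03  6.617e-01] w 0.053 p [ 0.5214 -0.1703  0.1703]
F [0.1 2.4 7.1] M [ 0.52   0.197 -0.039] yaw [ 3.1409e+00 -1.0000e-03  7.5170e-01] w 0.0533 p [ 0.5214 -0.1703  0.1703]
```

View pics/w3.png

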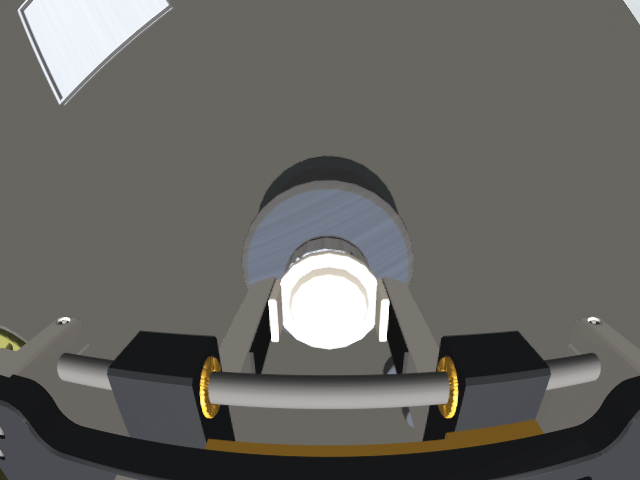

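The lid has turned with the jaws: the ears at (274,320) and (384,320) lie square on the pads, at 0.54 rad. From here I use small steps and watch Mz for the stop.

```bash
python3 -m creep '{"xyz": [[0,0,0],[0,0,0]], "spin": [-0.02,-0.02]}' >/dev/null; python3 s.py
python3 -m creep '{"xyz": [[0,0,0],[0,0,0]], "spin": [-0.02,-0.02]}' >/dev/null; python3 s.py
python3 -m creep '{"xyz": [[0,0,0],[0,0,0]], "spin": [-0.015,-0.015]}' >/dev/null; python3 s.py
```

```text
F [1.6 1.8 7.6] M [ 0.374  0.111 -0.12 ] yaw [ 3.1407e+00 -9.0000e-04  7.9130e-01] w 0.0532 p [ 0.5214 -0.1705  0.1703]
F [0.5 1.1 7.2] M [ 0.394 -0.004 -0.151] yaw [ 3.1407e+00 -7.0000e-04  8.3130e-01] w 0.0528 p [ 0.5213 -0.1705  0.1703]
F [0.1 2.1 5.9] M [ 0.37  -0.004 -0.094] yaw [ 3.1405e+00 -7.0000e-04  8.6120e-01] w 0.053 p [ 0.5213 -0.1706  0.1703]
```

```bash
python3 -m creep '{"xyz": [[0,0,0],[0,0,0]], "spin": [-0.015,-0.015]}' >/dev/null; python3 s.py
```

```text
F [2.2 1.8 6.9] M [ 0.316 -0.    -0.137] yaw [ 3.1404e+00 -6.0000e-04  8.9120e-01] w 0.0533 p [ 0.5214 -0.1706  0.1703]
```

```bash
python3 -m creep '{"xyz": [[0,0,0],[0,0,0]], "spin": [-0.015,-0.015]}' >/dev/null; python3 s.py
```

```text
F [0.9 0.9 7.5] M [ 0.337 -0.048 -0.082] yaw [ 3.1405e+00 -5.0000e-04  9.2120e-01] w 0.053 p [ 0.5213 -0.1706  0.1703]
```

```bash
python3 -m creep '{"xyz": [[0,0,0],[0,0,0]], "spin": [-0.015,-0.015]}' >/dev/null; python3 s.py
```

```text
F [1.1 1.8 6.7] M [ 0.267 -0.026 -0.092] yaw [ 3.1403e+00 -6.0000e-04  9.5120e-01] w 0.0533 p [ 0.5214 -0.1706  0.1703]
```

```bash
python3 -m creep '{"xyz": [[0,0,0],[0,0,0]], "spin": [-0.015,-0.015]}' >/dev/null; python3 s.py
```

```text
F [0.8 1.5 6. ] M [ 0.277  0.009 -0.133] yaw [ 3.1404e+00 -5.0000e-04  9.8120e-01] w 0.0533 p [ 0.5214 -0.1706  0.1703]
```

```bash
python3 -m creep '{"xyz": [[0,0,0],[0,0,0]], "spin": [-0.015,-0.015]}' >/dev/null; python3 s.py
```

```text
F [0.4 1.3 6.3] M [ 0.164  0.038 -0.079] yaw [ 3.1404e+00 -4.0000e-04  1.0111e+00] w 0.0531 p [ 0.5213 -0.1706  0.1702]
```

```bash
python3 -m creep '{"xyz": [[0,0,0],[0,0,0]], "spin": [-0.015,-0.015]}' >/dev/null; python3 s.py
```

```text
F [-0.2  0.8  6.5] M [ 0.168  0.056 -0.085] yaw [ 3.1404e+00 -3.0000e-04  1.0411e+00] w 0.0534 p [ 0.5213 -0.1706  0.1702]
```

```bash
python3 -m creep '{"xyz": [[0,0,0],[0,0,0]], "spin": [-0.015,-0.015]}' >/dev/null; python3 s.py
```

```text
F [0.4 0.9 6. ] M [ 0.053  0.035 -0.112] yaw [ 3.1404e+00 -2.0000e-04  1.0711e+00] w 0.0529 p [ 0.5213 -0.1707  0.1702]
```

```bash
python3 -m creep '{"xyz": [[0,0,0],[0,0,0]], "spin": [-0.015,-0.015]}' >/dev/null; python3 s.py
```

```text
F [ 0.7 -0.1  6.1] M [ 0.063  0.02  -0.098] yaw [ 3.1404e+00 -1.0000e-04  1.1011e+00] w 0.0529 p [ 0.5213 -0.1707  0.1702]
```

```bash
python3 -m creep '{"xyz": [[0,0,0],[0,0,0]], "spin": [-0.015,-0.015]}' >/dev/null; python3 s.py
```

```text
F [ 1.7 -0.2  6. ] M [ 0.001 -0.015 -0.096] yaw [ 3.1404e+00 -1.0000e-04  1.1310e+00] w 0.0533 p [ 0.5213 -0.1707  0.1702]
```

```bash
python3 -m creep '{"xyz": [[0,0,0],[0,0,0]], "spin": [-0.015,-0.015]}' >/dev/null; python3 s.py
```

```text
F [-0.  -0.2  5.8] M [-0.004  0.064 -0.142] yaw [3.1405e+00 1.0000e-04 1.1611e+00] w 0.0531 p [ 0.5213 -0.1708  0.1702]
```

```bash
python3 -m creep '{"xyz": [[0,0,0],[0,0,0]], "spin": [-0.015,-0.015]}' >/dev/null; python3 s.py
```

```text
F [0.7 0.3 6. ] M [-0.01   0.117 -0.102] yaw [3.1405e+00 1.0000e-04 1.1911e+00] w 0.0534 p [ 0.5212 -0.1707  0.1702]
```

```bash
python3 -m creep '{"xyz": [[0,0,0],[0,0,0]], "spin": [-0.015,-0.015]}' >/dev/null; python3 s.py
```

```text
F [0.3 0.1 5.7] M [-0.045  0.033 -0.091] yaw [3.1404e+00 1.0000e-04 1.2211e+00] w 0.0533 p [ 0.5212 -0.1708  0.1702]
```

```bash
python3 -m creep '{"xyz": [[0,0,0],[0,0,0]], "spin": [-0.015,-0.015]}' >/dev/null; python3 s.py
```

```text
F [-0.4  0.5  5.8] M [-0.024  0.09  -0.073] yaw [3.1404e+00 2.0000e-04 1.2511e+00] w 0.0534 p [ 0.5213 -0.1708  0.1702]
```

```bash
python3 -m creep '{"xyz": [[0,0,0],[0,0,0]], "spin": [-0.015,-0.015]}' >/dev/null; python3 s.py
```

```text
F [-0.2  0.5  6.7] M [-0.051  0.151 -0.12 ] yaw [3.1405e+00 2.0000e-04 1.2811e+00] w 0.0533 p [ 0.5212 -0.1708  0.1702]
```

```bash
python3 -m creep '{"xyz": [[0,0,0],[0,0,0]], "spin": [-0.015,-0.015]}' >/dev/null; python3 s.py
python3 - <<'E'
from h import *
cv2.imwrite("pics/w4.png",ctrl.camera("wrist")[:,:,::-1])
E
```

```text
F [1.2 0.4 5.3] M [-0.043  0.086 -0.093] yaw [3.1405e+00 3.0000e-04 1.3111e+00] w 0.0531 p [ 0.5212 -0.1708  0.1702]
```

View pics/w4.png

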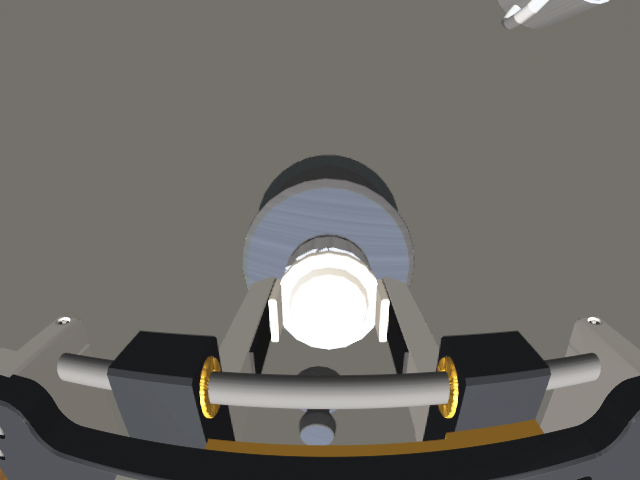

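The ears are still square on the pads at (274,320) and (384,320), with no slip, at 1.10 rad turned. Continuing.

```bash
python3 -m creep '{"xyz": [[0,0,0],[0,0,0]], "spin": [-0.015,-0.015]}' >/dev/null; python3 s.py
```

```text
F [ 0.1 -0.9  6.3] M [-0.099  0.096 -0.069] yaw [3.1405e+00 3.0000e-04 1.3410e+00] w 0.0536 p [ 0.5213 -0.1708  0.1702]
```

```bash
python3 -m creep '{"xyz": [[0,0,0],[0,0,0]], "spin": [-0.015,-0.015]}' >/dev/null; python3 s.py
```

```text
F [0.  0.2 6.8] M [-0.007  0.059 -0.121] yaw [3.1405e+00 3.0000e-04 1.3711e+00] w 0.0534 p [ 0.5212 -0.1708  0.1702]
```

```bash
python3 -m creep '{"xyz": [[0,0,0],[0,0,0]], "spin": [-0.015,-0.015]}' >/dev/null; python3 s.py
```

```text
F [-2.  -0.6  7.1] M [-0.017  0.489 -0.234] yaw [3.1409e+00 4.0000e-04 1.4010e+00] w 0.0532 p [ 0.5211 -0.1708  0.1702]
```

```bash
python3 -m creep '{"xyz": [[0,0,0],[0,0,0]], "spin": [-0.015,-0.015]}' >/dev/null; python3 s.py
```

```text
F [-3.3  0.7  6.9] M [-0.107  0.653 -0.478] yaw [3.1413e+00 4.0000e-04 1.4307e+00] w 0.0531 p [ 0.5209 -0.1708  0.1702]
```

The stop is felt at yaw ≈1.39, about 1.18 rad turned: |Mz| rose from 0.1 to 0.23 to 0.48. I'll ease back and then lift gently.

```bash
python3 -m creep '{"xyz": [[0,0,0],[0,0,0],[0,0,0]], "spin": [0.03,0.02,0]}' >/dev/null; python3 s.py
```

```text
F [-2.2 -0.4  7.4] M [-0.051  0.523  0.12 ] yaw [3.1412e+00 5.0000e-04 1.3805e+00] w 0.053 p [ 0.521  -0.1708  0.1702]
```

```bash
python3 -m creep '{"xyz": [[0,0,-0.7],[0,0,-0.7]], "spin": [0,0]}' >/dev/null; python3 s.py
```

```text
F [ 0.1  0.1 -1.1] M [-0.151  0.059  0.016] yaw [-3.1406e+00 -1.0000e-04  1.3807e+00] w 0.0533 p [ 0.5207 -0.1705  0.1707]
```

```bash
python3 -m creep '{"xyz": [[0,0,-0.6],[0,0,-0.6]], "spin": [0,0]}' >/dev/null; python3 s.py
```

```text
F [-0.4  1.  -2.2] M [-0.055  0.073  0.024] yaw [-3.1412e+00 -1.0000e-04  1.3809e+00] w 0.053 p [ 0.5209 -0.1705  0.1722]
```

```bash
python3 -m creep '{"xyz": [[0,0,-0.6],[0,0,-0.6]], "spin": [0,0]}' >/dev/null; python3 s.py
```

```text
F [ 0.3 -0.2 -1.4] M [-0.052  0.099 -0.022] yaw [-3.1416  0.      1.3808] w 0.0529 p [ 0.521  -0.1706  0.1736]
```

```bash
python3 -m creep '{"xyz": [[0,0,-0.6],[0,0,-0.6]], "spin": [0,0]}' >/dev/null; python3 s.py
```

```text
F [ 0.5  0.2 -1.1] M [-0.022  0.057  0.021] yaw [-3.1415e+00  1.0000e-04  1.3808e+00] w 0.0528 p [ 0.521  -0.1706  0.1748]
```

Force is only the lid's weight, about 1 N. I'll carry on straight up.

```bash
python3 -m creep '{"xyz": [[0,0,-3],[0,0,-4],[0,0,-5]], "spin": [0,0,0]}' >/dev/null; python3 s.py
python3 -m creep '{"xyz": [[0,0,-8],[0,0,-12],[0,0,-15],[0,0,-15],[0,0,0]], "spin": [0,0,0,0,0]}' >/dev/null; python3 s.py
python3 - <<'E'
from h import *
cv2.imwrite("pics/w5.png",ctrl.camera("wrist")[:,:,::-1])
s=ctrl.camera("side");cv2.imwrite("pics/s5.png",s[60:300,200:520,::-1].repeat(2,0).repeat(2,1))
E
```

```text
F [ 0.3  0.7 -0.8] M [-0.098  0.051 -0.016] yaw [-3.1415e+00 -1.0000e-04  1.3809e+00] w 0.0529 p [ 0.521  -0.1704  0.187 ]
F [-0.2 -0.  -0.7] M [-0.021  0.119  0.01 ] yaw [3.1391e+00 5.0000e-04 1.3808e+00] w 0.0535 p [ 0.5214 -0.1708  0.2383]
```

View pics/w5.png

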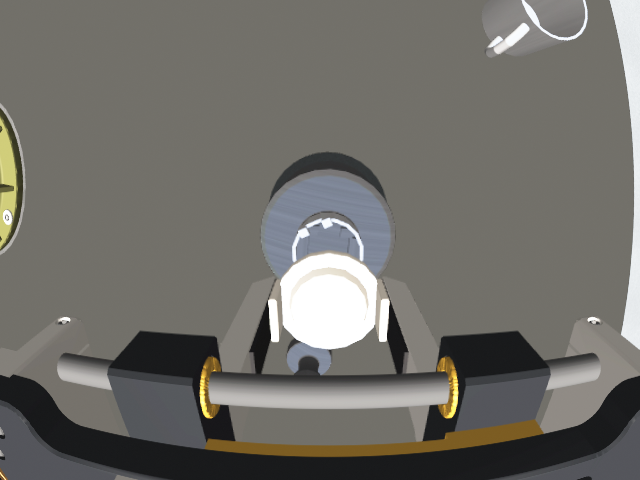

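View pics/s5.png

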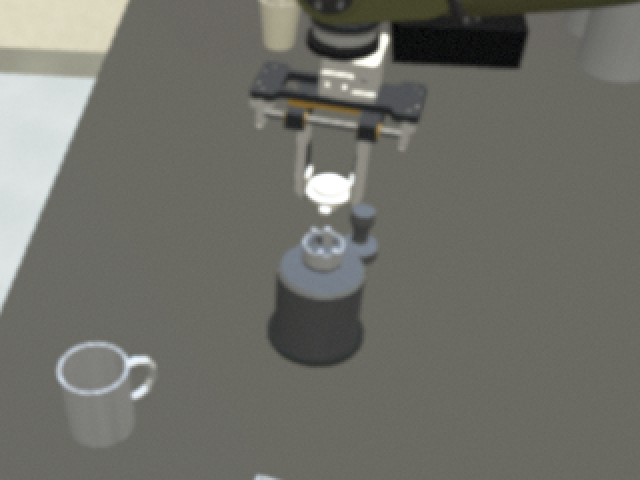

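The lid is off. The wrist view shows the open mouth at (328,245) and the lid level at (328,302), and the side view shows the same. Carrying it to the tray.

```bash
python3 -m creep '{"xyz": [[20,-4,0],[40,-7,0],[48,-9,0],[48,-9,0],[48,-9,0]], "spin": [0,0,0,0,0]}' >/dev/null; python3 s.py
python3 -m creep '{"xyz": [[48,-8,0],[48,-8,0],[30,-5,0],[10,-1,0],[0,0,0]], "spin": [0,0,0,0,0]}' >/dev/null; python3 s.py
python3 -m creep '{"xyz": [[0,0,30],[0,0,40],[0,0,40],[0,0,30],[0,0,0]], "spin": [0,0,0,0,0]}' >/dev/null; python3 s.py
python3 - <<'E'
from h import *
cv2.imwrite("pics/w6.png",ctrl.camera("wrist")[:,:,::-1])
E
```

```text
F [ 0.1  0.4 -1.1] M [-0.086  0.053 -0.056] yaw [-3.1409 -0.      1.3811] w 0.0537 p [0.5215 0.0394 0.2364]
F [ 0.6 -0.8 -0.2] M [-0.101  0.056 -0.003] yaw [-3.1410e+00  4.0000e-04  1.3817e+00] w 0.0528 p [0.5259 0.175  0.2364]
F [-0.7 -0.2  0.2] M [-0.104  0.046  0.025] yaw [-3.1380e+00  1.8000e-03  1.3795e+00] w 0.0533 p [0.5253 0.1734 0.0951]
```

View pics/w6.png

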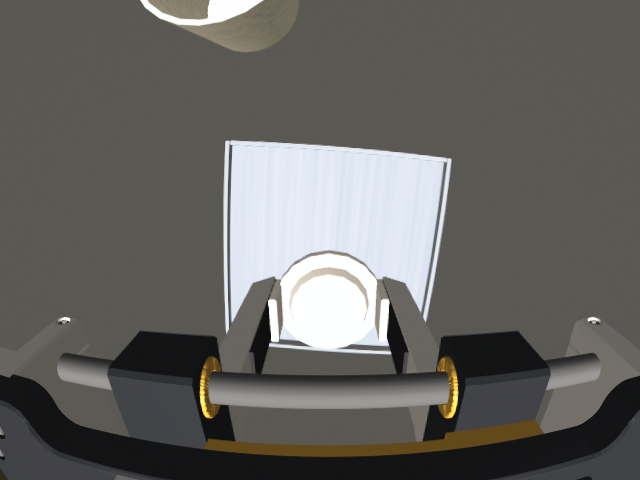

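The lid is over the tray, whose corners show at (229,142), (449,160), (425,352) and (228,345). Descending, gently near the floor.

```bash
python3 -m creep '{"xyz": [[0,0,20],[0,0,20],[0,0,12],[0,0,4],[0,0,0]], "spin": [0,0,0,0,0]}' >/dev/null; python3 s.py
python3 -m creep '{"xyz": [[0,0,1],[0,0,1],[0,0,0]], "spin": [0,0,0]}' >/dev/null; python3 s.py
```

```text
F [ 0.2 -0.2 -1.3] M [-0.023  0.057  0.029] yaw [ 3.1408e+00 -3.0000e-04  1.3807e+00] w 0.0526 p [0.5266 0.1747 0.0414]
F [-0.3 -0.4 -1.7] M [-0.074  0.079 -0.007] yaw [3.1415 0.     1.3809] w 0.0531 p [0.5263 0.1747 0.0388]
```

```bash
python3 -m creep '{"xyz": [[0,0,1],[0,0,0.5],[0,0,0]], "spin": [0,0,0]}' >/dev/null; python3 s.py
```

```text
F [-0.4  0.7 -0.8] M [-0.079  0.025  0.06 ] yaw [-3.1415e+00  1.0000e-04  1.3808e+00] w 0.0527 p [0.5262 0.1746 0.0372]
```

```bash
python3 -m creep '{"xyz": [[0,0,0.7],[0,0,0.7],[0,0,0]], "spin": [0,0,0]}' >/dev/null; python3 s.py
```

```text
F [ 1.   0.5 -0.9] M [-0.069  0.06   0.01 ] yaw [-3.1415e+00  1.0000e-04  1.3808e+00] w 0.053 p [0.5262 0.1746 0.0358]
```

```bash
python3 -m creep '{"xyz": [[0,0,0.6],[0,0,0.6],[0,0,0]], "spin": [0,0,0]}' >/dev/null; python3 s.py
```

```text
F [-1.9 -0.1  2.3] M [-0.113  0.341 -0.018] yaw [ 3.1416 -0.      1.3808] w 0.053 p [0.5263 0.1747 0.0348]
```

Contact: Fz went from -0.9 to +2.3 N at TCP z 0.0348, against 0.0347 expected. I'll settle a touch more and then open gently.

```bash
python3 -m creep '{"xyz": [[0,0,0.4],[0,0,0],[0,0,0]], "spin": [0,0,0]}' >/dev/null; python3 s.py
python3 -m creep '{"xyz": [[0,0,0],[0,0,0],[0,0,0]], "spin": [0,0,0]}' 60 >/dev/null; python3 s.py
python3 -m creep '{"xyz": [[0,0,0],[0,0,0],[0,0,0]], "spin": [0,0,0]}' 68 >/dev/null; python3 s.py
python3 -m creep '{"xyz": [[0,0,0],[0,0,0],[0,0,0]], "spin": [0,0,0]}' 82 >/dev/null; python3 s.py
python3 - <<'E'
from h import *
cv2.imwrite("pics/w7.png",ctrl.camera("wrist")[:,:,::-1])
E
```

```text
F [-1.9 -0.8  6.5] M [-0.225  0.754 -0.012] yaw [ 3.1415e+00 -1.0000e-04  1.3808e+00] w 0.0535 p [0.5263 0.1747 0.0347]
F [-0.1 -0.2  4.9] M [-0.196  0.247  0.004] yaw [ 3.1410e+00 -2.0000e-04  1.3808e+00] w 0.0602 p [0.5265 0.1747 0.0345]
F [-0.7  0.4  0.4] M [-0.083  0.093  0.004] yaw [-3.1412e+00  2.0000e-04  1.3808e+00] w 0.068 p [0.5261 0.1746 0.034 ]
F [-0.5 -0.4  0.3] M [-0.054  0.035  0.014] yaw [ 3.1416 -0.      1.3808] w 0.0819 p [0.5263 0.1747 0.0342]
```

View pics/w7.png

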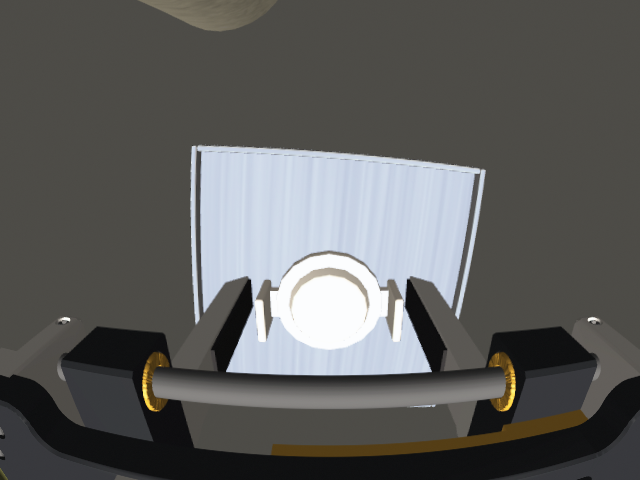

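The ears have sprung out to (262,314) and (397,312) and are clear of both pads. The lid stands flat. Rising straight up.

```bash
python3 -m creep '{"xyz": [[0,0,-10],[0,0,-25],[0,0,-40],[0,0,-50],[0,0,-50]], "spin": [0,0,0,0,0]}' >/dev/null; python3 s.py
python3 -m creep '{"xyz": [[-40,0,-20],[-55,0,0],[-55,0,0],[-30,0,0],[0,0,0]], "spin": [0,0,0,0,0]}' >/dev/null; python3 s.py
python3 - <<'E'
from h import *
s=ctrl.camera("side");t=ctrl.camera("top");o=ctrl.get_obs();print(o["joint_vel"].round(3),o["time_s"])
cv2.imwrite("pics/s8.png",s[:,:,::-1]);cv2.imwrite("pics/t8.png",cv2.resize(t[200:350,140:340,::-1],None,fx=4,fy=4))
cv2.imwrite("pics/t8f.png",t[:,:,::-1])
E
```

```text
F [-0.2  0.  -0.7] M [-0.069  0.156 -0.001] yaw [ 3.1410e+00 -2.0000e-04  1.3808e+00] w 0.0818 p [0.526  0.1746 0.2117]
F [-0.  -0.   0.1] M [-0.048  0.093 -0.001] yaw [ 3.1405 -0.      1.3781] w 0.0823 p [ 0.4921 -0.0035  0.2301]
[ 0.02   0.008 -0.002  0.    -0.002 -0.001] 22.65
```

View pics/s8.png

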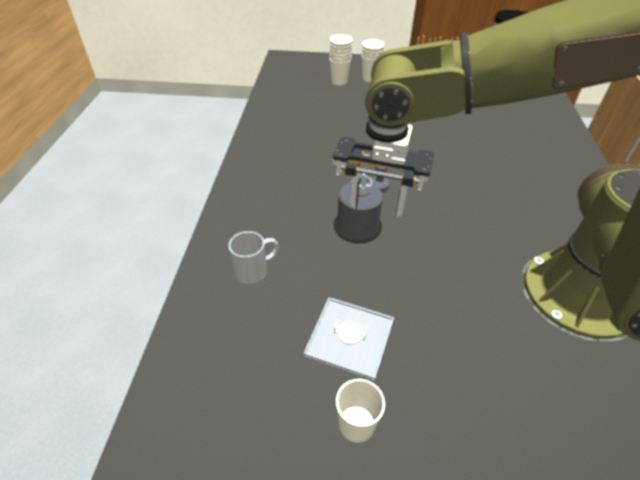

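View pics/t8.png

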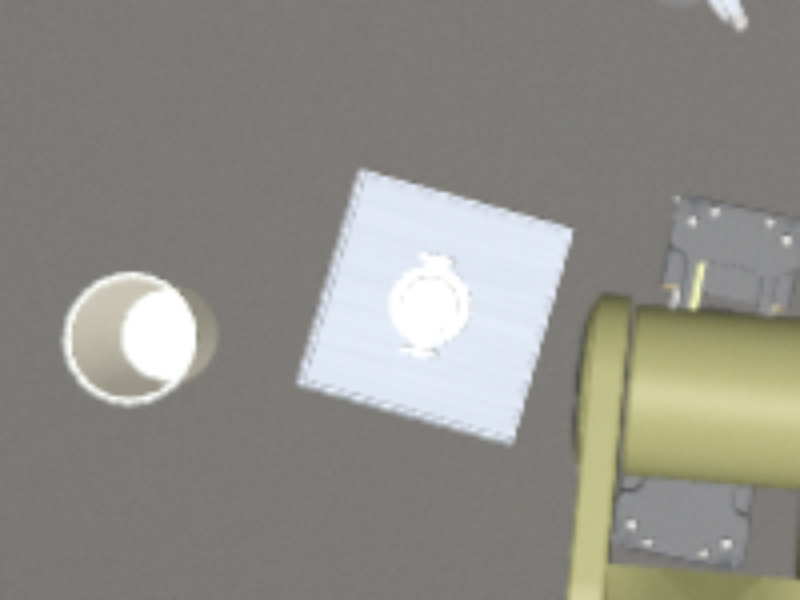

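The lid stands upright near the tray's centre: at (430,305) in the top zoom, where the tray centre is at about (436,306), and at (350,331) in the side view. The pitcher, cup and tamper are where they were, and the robot touches nothing.

```bash
python3 -m creep '{"xyz": [[0,0,0],[0,0,0]], "spin": [0,0]}'; python3 -c "
from station import ctrl
print(ctrl.hand_in())"
```

```text
time_s: 22.9
ee_pos: [0.4924, -0.0013, 0.2292]
eef_rot: [-3.141, -0.0, 1.382]
force: [0.4, 0.3, 0.5]
grip_width: 0.0823
the job is handed in; nothing more can be done
None
```

The lid is off the canister and standing upright on the tray floor. I handed the job in at 22.9 s; no verdict was reported.

- **Opening:** I squeezed both tabs to a finger opening of 53 mm and turned the lid anticlockwise. The stop came at about 1.18 rad. I eased back 0.05 rad and lifted straight up, and the lid came free with only its own weight on the wrist.
- **Placing:** I lowered the lid onto the tray until it made contact at the expected height, pressed with about 7 N, then opened the fingers and backed away.
- **Last checks:** The camera views show the lid upright within about 2 mm of the tray's centre, with both tabs sprung out. The pitcher, cup and tamper look unmoved by eye; I did not measure them again. The robot stands clear of everything.

**One doubt:** my last step into the stop raised the wrist moment to 0.48 N m. By the figures given, that could have put the force between lid and canister roughly between 25 and 80 N for a moment, against the 60 N limit. I could not measure that force directly.

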